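Seat and clamp a steel roller in a pair of V-blocks

TASK

Take the steel roller from its wooden rest and lower it gently into the two V-blocks of the clamping fixture, a little clear of the end stop, so that it beds down on both Vs. Then slide it along the Vs until its end butts gently but firmly (with a push of 8 to 10 N) against the rubber buffer of the stop, and swing the clamp arm over and press it down fully home so that its sprung foot holds the roller there, still against the buffer. Push the roller no harder than 12 N, let go of everything, and do not disturb the things standing round about.

Things in the scene. Friction and masses are not known exactly. Their poses are not given: they have to be found in the camera images.
- roller: loose plain steel roller, 0.2 to 0.4 kg: body 22 mm diameter x 176 mm, with a journal of 12 mm diameter x 10 mm at each end (196 mm over all), both ends alike. Origin: its middle, on the axis; y axis along it. Grip it at its middle, across, from above: there the way is free 25 mm below the axis in the rest, 36 mm in the fixture, for 55 mm either way along it
- rest: fixed wooden rest, 34 x 150 x 26 mm, two notched saddles (16 mm long, 66 mm either side of its middle) on a 5 mm strip, in which the roller lies at the start. Origin: centre of its underside on the board; its y axis is the line of the roller, whose axis lies 30 mm above the origin
- fixture: fixed steel fixture: 10 mm base plate (x -33 to 57, y -87 to 127 mm) with two 90-degree V-blocks (22 mm long, 48 wide, V mouth 36 wide, rim 48 mm high) centred at y = -70 and +70 mm. Origin: on the board under the V line, midway between the Vs; y = V line, z up. A bedded roller's axis is at x = 0, z = 46 mm. Stop beyond the +y V, clamp at the -y V, hinged on the +x side, away from the robot
- vee_stop_end (a point): point on the bedded roller's axis over the middle of the V-block next to the stop. The roller takes up to about 6 N to slide along the Vs by friction, so feel for the rise above that
- vee_clamp_end (a point): point on the bedded roller's axis over the middle of the V-block with the clamp
- stop: the end stop: a fixed steel bracket at the +y end of the fixture (112 mm along its y) with a screw whose round rubber buffer (14 mm diameter) stands 8 to 18 mm out toward the roller. The screw is locked, but set anew each time, and its setting is not measured: feel for it. The buffer gives at 4 N/mm, well damped, by 4 mm at most. Origin: bracket's face, at the bedded axis's height; y axis points away from the roller
- clamp (a joint): angle of the clamp arm (12 mm wide steel, black handle): 0 = fully home, level across the roller, at a hard stop; grows as it opens, 1.57 = upright; starts at 1.7 to 2.05, leaning away from the robot. The hinge is stiff (0.4 N m): the arm stays where it is left and takes about 5 N at the handle to move, about 8 N for the last bit against the foot's spring
- clamp_hinge (a point): hinge axis of the clamp arm (runs along the fixture's y), at x = +44, y = -70, z = 68 mm in the fixture's frame
- clamp_grip (a point): middle of the clamp arm's black handle, 88 mm from the hinge axis; the handle is 18 mm in diameter, 26 mm long (along the arm). With the arm home it lies at x = -44, z = 68 mm in the fixture's frame, and can be pressed from above
- clamp_foot: the clamp's rubber foot, 13 mm diameter, 44 mm from the hinge, on a spring of 2 N/mm with 6 mm travel; with the arm home on the bedded roller it is pressed in by 3 mm and holds with about 6 N. Origin: centre of its pressing face
- wax_block: blue wax block, 38 x 52 x 26 mm, loose bystander; origin at its underside
- solder_spool: spool, 46 mm diameter, 32 mm high, loose bystander; origin at its underside
- loupe: folding loupe, 22 x 33 x 12 mm, loose bystander; origin at its underside

How it is judged:
By the outcome, as a careful person would: the job done as asked, in the order asked, and still so for the second after the job is handed in, with the robot touching nothing.
It also fails if it takes over 70 s, if anything falls off the work surface, if the arm or the gripper's body presses on something with over 40 N, if the wrist force passes 120 N, or if a joint passes its speed limit or range.

ROBOT

A 6-joint arm with a two-finger parallel gripper is mounted at the origin on a cart in front of the work surface, level with it; the furniture and walls round the work are solid. World frame = base frame: x ahead of the robot, y to its left, z up, the work surface at z = 0. Lengths are in m, angles in degrees, forces in N, time in s.
With the tool pointing down it reaches from about 0.375 to 0.9 m from the base axis. Payload 3.1 kg.
Tool frame: the origin (TCP) lies at the very end of the fingers, on their centre line; the grasp point (between the pads) lies 19 mm behind it; z points along the fingers, y is the direction in which the jaws open and shut (so a half turn about z gives the same grasp; the last joint's range is limited). The gripper opens to 87 mm and grips with 3 to 60 N. Pads are 19 mm wide; open, the fingers measure 117 mm over their backs; the gripper's body (75 mm by 190 mm) begins 51 mm behind the grasp point.
Start: joints at [-74.227, 30.224, 82.088, -0, 67.689, -10.227], TCP at [0.274, -0.562, 0.198] pointing down, gripper open.
Joint ranges: [-176.69, 176.69], [-43.24, 126.21], [12.49, 139.97], [-82, 262], [0, 151.66], [-163.58, 163.58]. Speed limits (degrees/s): [159.86, 159.86, 180, 180, 180, 180].

INTERFACE

Orientations are given as a 3x3 rotation matrix whose columns are the frame's x, y, z axes.
In Python, from rig import bot gives the robot as it stands. The module is installed in compiled form; this text tells all that it offers.
- The arm moves only by the tool play_rows, never from a script. Its argument "targets" is a list of rows, each a list of 7 numbers: the closure, from 0 (fully open) to 1 (shut), then the shift along the world's x, y, z in m, then the turn, a rotation vector about the world's x, y, z in rad. A call has 1 to 12 rows; each row shifts and turns the commanded pose from where the row before left it; what a row does not reach is not made up. A row lasts 1/8 s, in which the tool goes at most 62.5 mm and 10.7 degrees, less where a joint would pass 70% of its speed; a pose out of reach is approached as far as the arm can. A call with a gripper value outside its range is refused whole. The fingers move at their own pace and stop on an object; the grip force is fixed at half the most. Time passes only in rows, so rows that do not move let the fingers close. It gives the time, the measured TCP pose, the force and the opening at its end, in the units of the state.
- bot.read_state(): the state, without advancing time (a new reading comes with each control period).
- bot.capture(name): name is "scene" or "side" or "wrist"; returns the picture (420x560x3 uint8, blue, green, red); there is no depth.
- bot.get_calibration(name): a dict with "fx", "fy", "cx", "cy" (pixels), "R" (3x3) and "t" (3): a world point X has camera coordinates R X + t. Camera axes: x right, y down, z forward; pixel columns grow to the right and rows downward; lengths in m; the calibration is good to about 2 mm. The wrist camera is an equidistant fisheye: a pixel r from the principal point sees the ray r / f radians off the axis. A picture is of the moment at which its call begins: read the wrist's pose just before it. get_calibration takes no time and is no camera call; for the wrist camera it gives the pose at the moment of the call.
- bot.hand_in(): hands the job in, once; it reports no verdict.
The state is a dict: "time_s": time; "joint_positions": joint angles; "qvel": joint speeds; "tau": joint torques, N m; "position": TCP position; "tcp_rot": TCP orientation; "force": force on the tool from outside, world axes, zero at the start; "moment": the same for the moment, N m; "opening": opening from 0.0 (shut) to 1.0 (fully open).
Only numpy, scipy, OpenCV 4.12 (cv2) and the standard library are available. Lean on these libraries where they do the work, as an engineer would, in place of code of your own. Each camera call takes 0.05 s, during which the arm holds its last target. There are 200 camera calls.

## Working session

There is one attempt and no reset: what is moved stays moved. The work goes in short steps, Python scripts to look and compute and a tool call to move; the robot and the scene stay as the last step left them, time stands still between calls to the robot, and variables do not carry over. Pictures are saved under pics/ and viewed, about 8 in all and at most 12, crops included, and the job is handed in when it is done.

Besides the shell and the picture viewer there is one more tool, called after "Emit:" as name(argument=value, ...), one argument or row to a line, values as JSON. play_rows: Moves the arm, as the interface text tells. Its arguments: {"type":"object","properties":{"targets":{"type":"array","items":{"type":"array","items":{"type":"number"}}}},"required":["targets"]}

```bash
mkdir -p pics; python3 - <<'E'
from rig import bot
import cv2,numpy as np
for n in ("scene","side"):
    cv2.imwrite(f"pics/{n}0.png",bot.capture(n)); c=bot.get_calibration(n); print(n,c)
s=bot.read_state();print(s)
E
```

```text
scene {'fx': 487.2567059005586, 'fy': 487.2567059005586, 'cx': 280.28370516982096, 'cy': 212.9629799763326, 'R': array([[-0.85376728, -0.52010812,  0.02385314],
       [-0.29154756,  0.43961886, -0.84955005],
       [ 0.43137159, -0.73227236, -0.52696845]]), 't': array([0.37741437, 0.32117684, 0.75190287])}
side {'fx': 511.2512431851884, 'fy': 511.2512431851884, 'cx': 278.7293790407736, 'cy': 208.6975632678459, 'R': array([[ 0.99918599, -0.03931324, -0.00904632],
       [-0.03081904, -0.59921094, -0.79999777],
       [ 0.02602985,  0.79962536, -0.59993477]]), 't': array([-0.55113919, -0.03030444,  1.06615752])}
{'time_s': 0.1, 'joint_positions': array([-7.42271328e+01,  3.02743792e+01,  8.21485348e+01, -1.69270101e-03,
        6.76900115e+01, -1.02284481e+01]), 'qvel': array([ 0.00767054, -0.08921675, -0.09483645,  0.00040945, -0.1114936 ,
       -0.00926255]), 'tau': array([-3.46645311e-04, -4.40985703e+01, -1.77150965e+01,  6.34743716e-02,
        5.34073915e-02, -4.20159608e-05]), 'position': array([ 0.27380672, -0.56104587,  0.19746444]), 'tcp_rot': array([[ 8.98779145e-01,  4.38401336e-01, -5.62047633e-04],
       [ 4.38401578e-01, -8.98777218e-01,  1.88928133e-03],
       [ 3.23107851e-04, -1.94444922e-03, -9.99998057e-01]]), 'force': array([-0.02801752,  0.19339376, -0.46268209]), 'moment': array([ 0.01391187, -0.06187553, -0.03306112]), 'opening': 1.0005775705507476}
```

View pics/scene0.png

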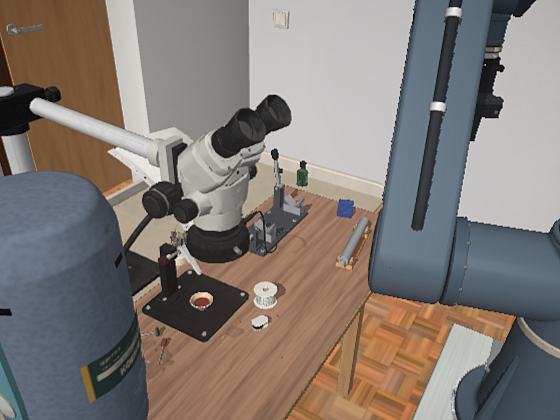

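View pics/side0.png

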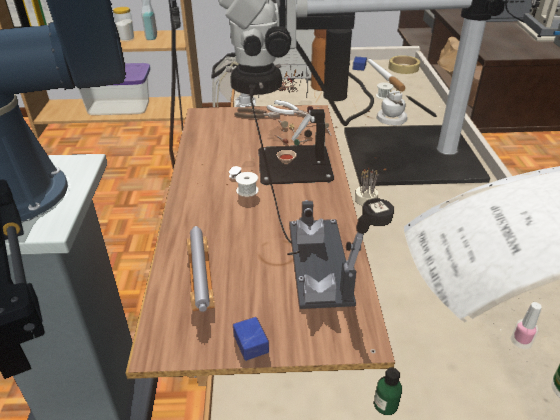

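The scene picture shows a microscope over the far part of the bench, with the fixture near (275,225) and the rest near (353,243). The side picture shows the roller from (196,230) to (203,307), the far V near (312,232), the near V near (318,285), the stop at (307,210) and the clamp arm leaning away at (350,260). I'll zoom in to pick points.

```bash
cat > h.py <<'E'
from rig import bot
import cv2,numpy as np
def pix2world(n,uv,z,c=None):
    c=c or bot.get_calibration(n)
    u,v=uv; d=np.array([(u-c['cx'])/c['fx'],(v-c['cy'])/c['fy'],1.])
    if n=="wrist":
        r=np.hypot(d[0],d[1]); d=np.array([d[0]/r*np.sin(r),d[1]/r*np.sin(r),np.cos(r)])
    R=np.array(c['R']);o=-R.T@c['t'];d=R.T@d
    return o+d*(z-o[2])/d[2]
def world2pix(n,X,c=None):
    c=c or bot.get_calibration(n); p=np.array(c['R'])@X+c['t']
    if n=="wrist":
        r=np.hypot(p[0],p[1]);th=np.arctan2(r,p[2]);p=np.array([p[0]/r*th,p[1]/r*th,1])
    return np.array([c['fx']*p[0]/p[2]+c['cx'],c['fy']*p[1]/p[2]+c['cy']])
E
python3 - <<'E'
from h import *
im=cv2.imread("pics/side0.png")[190:360,170:400]
cv2.imwrite("pics/crop1.png",cv2.resize(im,None,fx=3.4,fy=3.4,interpolation=cv2.INTER_CUBIC))
E
```

```text
(no output)
```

View pics/crop1.png

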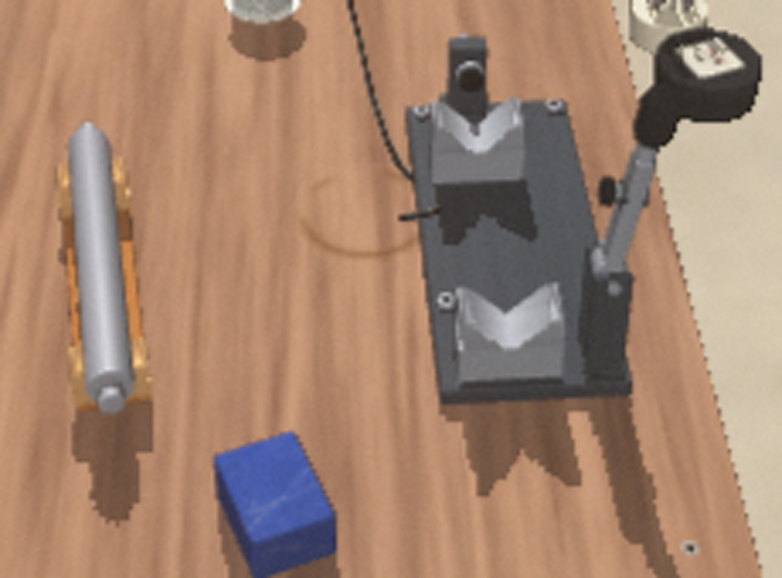

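Crop: the roller runs from its far journal top at about (88,125) to the near journal at (111,398). The fixture plate corners are at (441,392), (632,385), (407,105) and (568,102), with the clamp handle near (655,115).

```bash
python3 - <<'E'
from h import *
from scipy.optimize import least_squares
full=lambda p:np.array([170+(p[0]+.5)/3.4-.5,190+(p[1]+.5)/3.4-.5])
c=bot.get_calibration("side")
def fit(pts,x0):
    def W(p,q): cy,sy=np.cos(p[2]),np.sin(p[2]); return np.array([p[0]+cy*q[0]-sy*q[1],p[1]+sy*q[0]+cy*q[1],q[2]])
    f=lambda p:np.concatenate([world2pix("side",W(p,np.array(q)/1000),c)-full(uv) for q,uv in pts])
    r=least_squares(f,x0); print(r.x[:2],np.degrees(r.x[2]),np.round(r.fun.reshape(-1,2),1).tolist())
fit([((-33,-87,10),(441,392)),((57,-87,10),(632,385)),((-33,127,10),(407,105)),((57,127,10),(568,102)),((24,-81,48),(563,325)),((-24,-81,48),(460,322))],[.6,-.5,0])
fit([((0,-98,30),(111,398)),((0,98,33),(88,128))],[.4,-.5,0])
for n,p,z in [("wax top",(275,487),.026)]: print(n,pix2world("side",full(p),z,c))
E
```

```text
[ 0.60133789 -0.25816286] 0.548591661824753 [[-0.7, 0.5], [0.3, 0.1], [0.2, 0.3], [0.1, -0.6], [0.6, -1.4], [-0.4, 0.8]]
[ 0.40863282 -0.26408007] 8.17415383652992 [[0.1, 0.9], [-0.2, -1.3]]
wax top [ 0.4950804  -0.40920049  0.026     ]
```

```bash
python3 - <<'E'
from h import *
def tri(a,b):
    rows=[]
    for n,(u,v) in (("side",a),("scene",b)):
        c=bot.get_calibration(n);P=np.c_[c['R'],c['t']]
        x=(u-c['cx'])/c['fx'];y=(v-c['cy'])/c['fy']
        rows+=[x*P[2]-P[0],y*P[2]-P[1]]
    v=np.linalg.svd(np.array(rows))[2][-1];return v[:3]/v[3]
print("scope ring bottom",tri((257,88),(218,256)))
for z in (0,.05,.1,.15,.2): print(z,np.round(pix2world("side",(288,254),z),3),np.round(world2pix("scene",pix2world("side",(288,254),z)),0))
print(world2pix("scene",np.array([.56,-.258,.046])))
im=bot.capture("scene")[130:280,200:400]
cv2.imwrite("pics/crop2.png",cv2.resize(im,None,fx=4,fy=4,interpolation=cv2.INTER_CUBIC))
c=bot.get_calibration("wrist");s=bot.read_state();print(c['fx'],c['cx'],c['cy'],s['tcp_rot'].T@(-c['R'].T@c['t']-s['position']),np.round(c['R']@s['tcp_rot'],3))
E
```

```text
scope ring bottom [0.50904555 0.10197211 0.17506691]
0 [ 0.56  -0.214  0.   ] [285. 240.]
0.05 [ 0.557 -0.269  0.05 ] [299. 212.]
0.1 [ 0.554 -0.325  0.1  ] [312. 185.]
0.15 [ 0.55  -0.381  0.15 ] [325. 158.]
0.2 [ 0.547 -0.436  0.2  ] [338. 132.]
[294.83624792 215.23873983]
325.19226210127806 286.2624815728773 207.686021499699 [ 0.07810597 -0.00094177 -0.18672544] [[ 0.     1.    -0.001]
 [-0.958 -0.    -0.287]
 [-0.287  0.001  0.958]]
```

View pics/crop2.png

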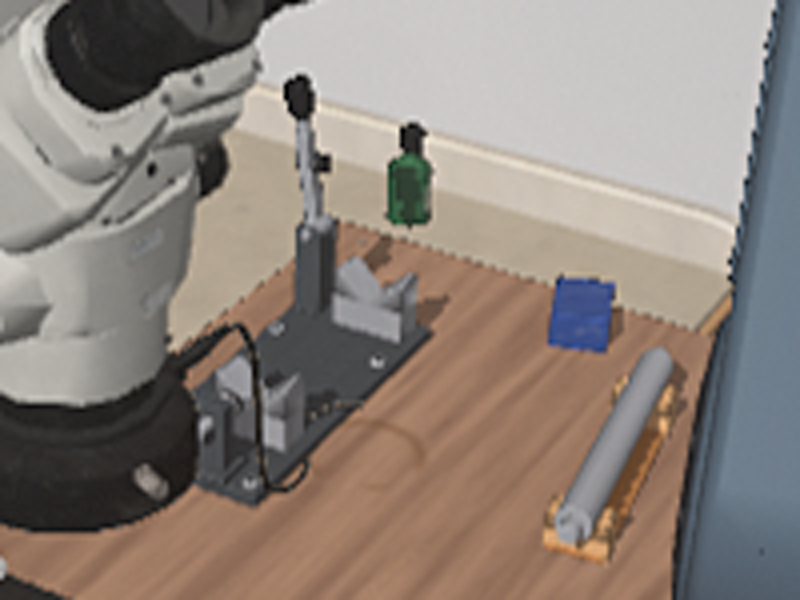

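The cable drops beside the +y end of the fixture, clear of where the fingers will work. The microscope ring is far off, at y of about 0.10. I'll move over the roller now.

Emit:
play_rows(
  targets=[
    [0,0.0193,0.0425,-0.006,0,0,0.18],
    [0,0.0193,0.0425,-0.006,0,0,0.18],
    [0,0.0193,0.0425,-0.006,0,0,0.18],
    [0,0.0193,0.0425,-0.006,0,0,0.18],
    [0,0.0193,0.0425,-0.006,0,0,0.18],
    [0,0.0193,0.0425,-0.006,0,0,0.18],
    [0,0.0193,0.0425,-0.006,0,0,0.18],
    [0,0,0,0,0,0,0],
    [0,0,0,0,0,0,0],
  ],
)

```text
time_s: 1.27
position: [0.4094, -0.2648, 0.1565]
tcp_rot: [[-0.142, 0.99, 0.0], [0.99, 0.142, -0.001], [-0.001, 0.0, -1.0]]
force: [0.1, -1.1, -0.4]
opening: 0.999
```

```bash
python3 - <<'E'
from h import *
s=bot.read_state();c=bot.get_calibration("wrist");im=bot.capture("wrist");cv2.imwrite("pics/w1.png",im)
np.savez("w1.npz",**{k:c[k] for k in c})
print(s['time_s'],s['position'],s['tcp_rot'],s['force'])
for q in [(0,-88),(0,88)]:
    a=np.radians(8.17);print(world2pix("wrist",np.array([.4086-np.sin(a)*q[1]/1e3,-.264+np.cos(a)*q[1]/1e3,.030]),c))
for x,y,z in [(-33,-87,10),(57,-87,10),(-33,127,10),(57,127,10)]: print(world2pix("wrist",np.array([.6013+x/1e3-y*9.6e-6,-.258+y/1e3+x*9.6e-6,z/1e3]),c))
E
```

```text
1.275 [ 0.40939114 -0.2647596   0.15646435] [[-1.42124218e-01  9.89848760e-01  3.72964799e-04]
 [ 9.89848347e-01  1.42124511e-01 -9.34938474e-04]
 [-9.78455128e-04  2.36301191e-04 -9.99999493e-01]] [ 0.0958255  -1.14731072 -0.35675428]
[286.57558402 271.61310384]
[286.67028106 102.91066031]
[407.71069385 271.99562899]
[466.90172962 276.0421713 ]
[447.51395711  93.36125474]
[508.58653667 112.64509399]
```

View pics/w1.png

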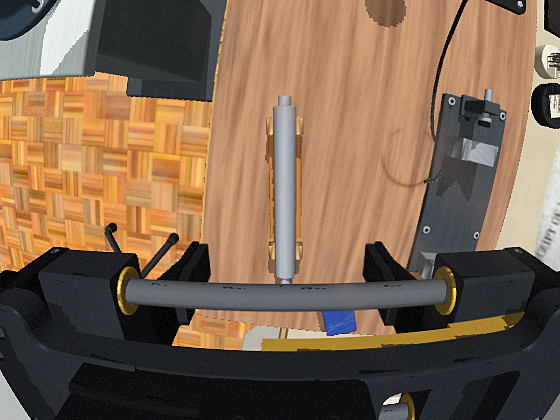

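Wrist view: the roller body runs from (285,106) to (286,278), about 5 mm toward -y from my first fit and centred between the jaws. The plate's far corners at (452,93) and (508,113) agree with the fit. I'll descend and grip.

Emit:
play_rows(
  targets=[
    [0,-0.0007,-0.0021,-0.045,0,0,0],
    [0,-0.0007,-0.0021,-0.045,0,0,0],
    [0,0,0,-0.03,0,0,0],
    [0,0,0,-0.0255,0,0,0],
    [0,0,0,0,0,0,0],
    [0.5,0,0,0,0,0,0],
    [0.8,0,0,0,0,0,0],
    [1,0,0,0,0,0,0],
    [1,0,0,0,0,0,0],
    [1,0,0,0,0,0,0],
  ],
)

```text
time_s: 2.58
position: [0.4078, -0.2684, 0.0111]
tcp_rot: [[-0.143, 0.99, 0.0], [0.99, 0.143, -0.0], [-0.0, 0.0, -1.0]]
force: [-0.9, -0.4, 0.5]
opening: 0.516
```

Emit:
play_rows(
  targets=[
    [1,0,0,0,0,0,0],
    [1,0,0,0,0,0,0],
    [1,0,0,0,0,0,0],
    [1,0,0,0,0,0,0],
  ],
)

```text
time_s: 3.08
position: [0.4082, -0.2684, 0.0108]
tcp_rot: [[-0.142, 0.99, 0.001], [0.99, 0.142, -0.0], [-0.0, 0.001, -1.0]]
force: [2.7, 2.1, -2.2]
opening: 0.197
```

Emit:
play_rows(
  targets=[
    [1,0,0,0,0,0,0],
    [1,0,0,0,0,0,0],
  ],
)

```text
time_s: 3.32
position: [0.4081, -0.2684, 0.0108]
tcp_rot: [[-0.142, 0.99, 0.001], [0.99, 0.142, -0.0], [-0.0, 0.001, -1.0]]
force: [4.4, 2.0, -1.8]
opening: 0.198
```

```bash
python3 - <<'E'
from h import *
im=bot.capture("wrist");a=im[60:330,180:480]
b=bot.capture("side")[170:350,120:300]
a=cv2.resize(a,(480,432));b=cv2.resize(b,(432,432),interpolation=cv2.INTER_CUBIC)
cv2.imwrite("pics/g1.png",cv2.resize(np.hstack([a,b]),(800,379)))
print(bot.read_state()['opening'],bot.read_state()['force'])
E
```

```text
0.1976382895143162 [ 4.60595879  1.70311232 -1.46404037]
```

View pics/g1.png

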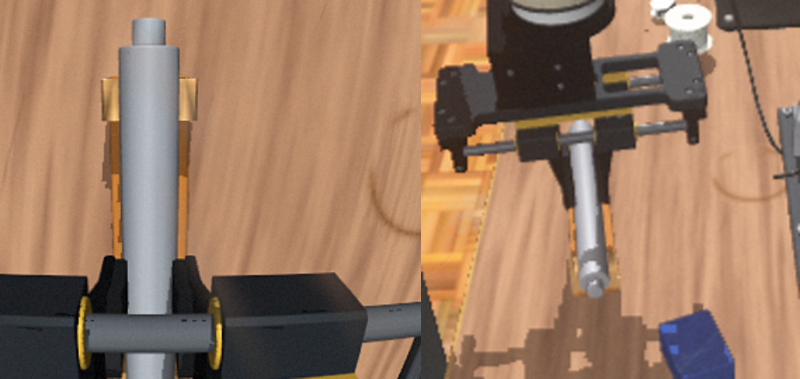

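Roller gripped square across, in the pads. I'll lift and carry it to hover over the fixture.

Emit:
play_rows(
  targets=[
    [1,0,0,0.003,0,0,0],
    [1,0,0,0.015,0,0,0],
    [1,0,0,0.03,0,0,0],
    [1,0,0,0.04,0,0,0],
    [1,0.02,0,0.022,0,0,0],
    [1,0.043,-0.001,0,0,0,-0.033],
    [1,0.043,-0.001,0,0,0,-0.033],
    [1,0.043,-0.001,0,0,0,-0.033],
    [1,0.034,-0.001,0,0,0,-0.033],
    [1,0.01,-0.001,0,0,0,0],
    [1,0,0,0,0,0,0],
    [1,0,0,0,0,0,0],
  ],
)

```text
time_s: 4.92
position: [0.5987, -0.273, 0.1206]
tcp_rot: [[-0.011, 1.0, -0.003], [1.0, 0.011, 0.001], [0.001, -0.003, -1.0]]
force: [-1.0, 0.8, -2.7]
opening: 0.196
```

```bash
python3 - <<'E'
from h import *
s=bot.read_state();c=bot.get_calibration("wrist");im=bot.capture("wrist")
print(s['time_s'],s['position'],s['tcp_rot'][:,1],s['tcp_rot'][:,2],s['force'],s['opening'])
np.savez("w2.npz",**{k:c[k] for k in c});cv2.imwrite("pics/w2full.png",im)
cv2.imwrite("pics/w2.png",cv2.resize(im[40:300,150:450],None,fx=2.3,fy=2.3,interpolation=cv2.INTER_CUBIC))
E
```

```text
4.925 [ 0.5986874  -0.27303829  0.12064438] [ 0.99994033  0.01061129 -0.00259425] [-0.00260659  0.00114975 -0.99999594] [-1.0447125   0.80227316 -2.71451633] 0.1962074612118796
```

View pics/w2.png

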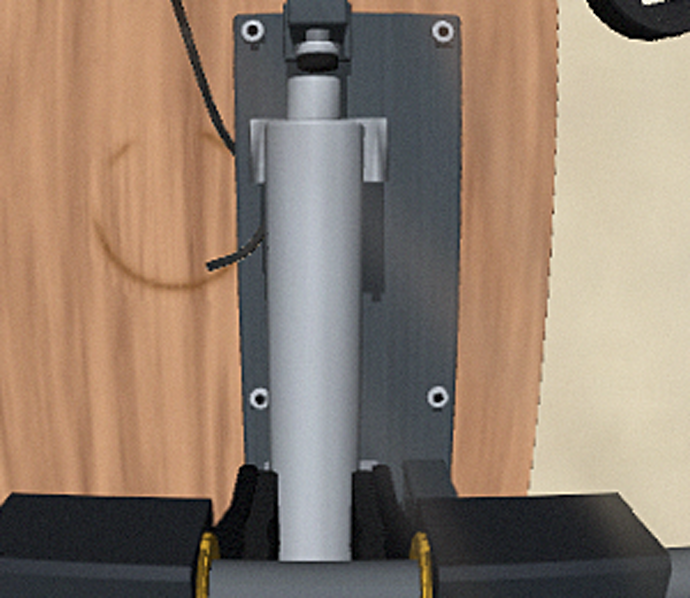

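Wrist view: the far V-block edges are at crop x = 250 and 386 (v of about 118). The buffer is at (318,62), the roller's journal tip at (314,77) and its body end at (315,122). The plate corners are at (235,15) and (462,15).

```bash
python3 - <<'E'
from h import *
c=dict(np.load("w2.npz"))
full=lambda p:(150+(p[0]+.5)/2.3-.5,40+(p[1]+.5)/2.3-.5)
for n,p,z in [("plateL far",(235,15),.01),("plateR far",(462,15),.01),("V farL",(250,120),.048),("V farR",(386,118),.048),("buffer front",(318,68),.046),("bracketL",(287,58),.046),("bracketR",(350,58),.046),
 ("body far L",(270,125),.1396),("body far R",(361,125),.1396),("body top far",(315,121),.1506),("journal",(314,77),.144),("bodyL near",(281,540),.1396),("bodyR near",(352,540),.1396),("plateL near",(246,400),.01),("plateR near",(455,400),.01)]:
    print(n,np.round(pix2world("wrist",full(p),z,c),4))
E
```

```text
plateL far [ 0.5649 -0.1316  0.01  ]
plateR far [ 0.6542 -0.1293  0.01  ]
V farL [ 0.5745 -0.177   0.048 ]
V farR [ 0.6209 -0.1757  0.048 ]
buffer front [ 0.5975 -0.1584  0.046 ]
bracketL [ 0.5869 -0.1549  0.046 ]
bracketR [ 0.6084 -0.1547  0.046 ]
body far L [ 0.5869 -0.1841  0.1396]
body far R [ 0.607  -0.1839  0.1396]
body top far [ 0.5969 -0.1838  0.1506]
journal [ 0.5966 -0.1737  0.144 ]
bodyL near [ 0.5894 -0.2849  0.1396]
bodyR near [ 0.6074 -0.2847  0.1396]
plateL near [ 0.569  -0.2893  0.01  ]
plateR near [ 0.657  -0.2883  0.01  ]
```

The roller is about 2 mm short of the V line in x, and its end is about 15 mm clear of the buffer. I'll trim that and lower.

Emit:
play_rows(
  targets=[
    [1,0.002,0,-0.02,0,0,0.005],
    [1,0,0,-0.03,0,0,0],
    [1,0,0,-0.025,0,0,0],
    [1,0,0,-0.01,0,0,0],
    [1,0,0,-0.004,0,0,0],
    [1,0,0,0,0,0,0],
    [1,0,0,0,0,0,0],
  ],
)

```text
time_s: 5.85
position: [0.6034, -0.2739, 0.0329]
tcp_rot: [[-0.016, 1.0, 0.002], [1.0, 0.016, -0.001], [-0.001, 0.002, -1.0]]
force: [0.8, 0.3, -2.7]
opening: 0.196
```

Emit:
play_rows(
  targets=[
    [1,-0.001,0,-0.001,0,0,0],
    [1,-0.001,0,-0.001,0,0,0],
    [1,0,0,-0.001,0,0,0],
    [1,0,0,0,0,0,0],
    [1,0,0,0,0,0,0],
  ],
)

```text
time_s: 6.48
position: [0.6008, -0.2734, 0.0288]
tcp_rot: [[-0.016, 1.0, 0.0], [1.0, 0.016, -0.0], [-0.0, 0.0, -1.0]]
force: [-0.4, -0.7, -3.1]
opening: 0.194
```

Emit:
play_rows(
  targets=[
    [1,0,0,-0.0008,0,0,0],
    [1,0,0,-0.0007,0,0,0],
    [1,0,0,0,0,0,0],
    [1,0,0,0,0,0,0],
  ],
)

```text
time_s: 6.98
position: [0.6007, -0.2734, 0.0274]
tcp_rot: [[-0.016, 1.0, -0.0], [1.0, 0.016, 0.0], [0.0, -0.0, -1.0]]
force: [-0.2, -0.4, -1.9]
opening: 0.2
```

Emit:
play_rows(
  targets=[
    [1,0,0,-0.0005,0,0,0],
    [1,0,0,0,0,0,0],
    [1,0,0,-0.0005,0,0,0],
    [1,0,0,0,0,0,0],
    [1,0,0,0,0,0,0],
  ],
)

```text
time_s: 7.6
position: [0.6009, -0.2735, 0.0267]
tcp_rot: [[-0.016, 1.0, 0.0], [1.0, 0.016, -0.0], [-0.0, 0.0, -1.0]]
force: [-0.7, 0.1, 1.3]
opening: 0.197
```

Contact. I'll let go so it beds, then regrip and read the forces.

Emit:
play_rows(
  targets=[
    [0.6,0,0,0,0,0,0],
    [0.6,0,0,0,0,0,0],
    [0.6,0,0,0,0,0,0],
    [0.6,0,0,0,0,0,0],
  ],
)

```text
time_s: 8.1
position: [0.6007, -0.2735, 0.0263]
tcp_rot: [[-0.016, 1.0, 0.0], [1.0, 0.016, -0.0], [-0.0, 0.0, -1.0]]
force: [-0.6, -0.5, -0.3]
opening: 0.395
```

```bash
python3 - <<'E'
from h import *
s=bot.read_state();c=bot.get_calibration("wrist");im=bot.capture("wrist");b=bot.capture("side")
print(s['time_s'],s['position'],s['force'],s['moment'],s['opening'])
np.savez("w3.npz",**{k:c[k] for k in c})
a=cv2.resize(im[40:300,200:400],None,fx=2.2,fy=2.2,interpolation=cv2.INTER_CUBIC)
b=cv2.resize(b[170:340,260:380],(404,572),interpolation=cv2.INTER_CUBIC)
cv2.imwrite("pics/p3.png",cv2.resize(np.hstack([a,b]),(800,542)) if 0 else cv2.resize(np.hstack([a[:572],b]),None,fx=.94,fy=.94))
E
```

```text
8.1 [ 0.60071771 -0.27347052  0.02630627] [-0.58649675 -0.50468747 -0.31657778] [ 0.03058714 -0.11822393 -0.03428415] 0.3953027468055243
```

View pics/p3.png

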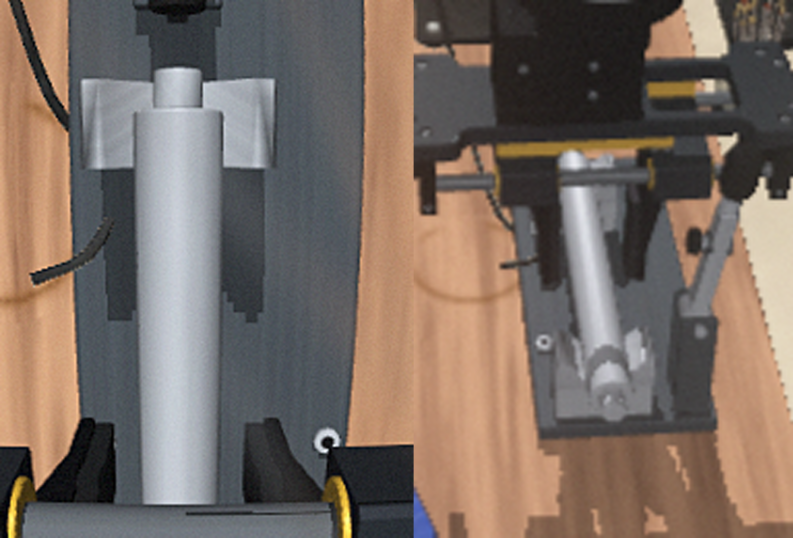

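The roller lies centred in both Vs, its tip roughly 12 mm short of the buffer. I'll regrip for the slide.

Emit:
play_rows(
  targets=[
    [1,0,0,0,0,0,0],
    [1,0,0,0,0,0,0],
    [1,0,0,0,0,0,0],
    [1,0,0,0,0,0,0],
    [1,0,0,0,0,0,0],
  ],
)

```text
time_s: 8.82
position: [0.6008, -0.2734, 0.0262]
tcp_rot: [[-0.016, 1.0, 0.0], [1.0, 0.016, -0.0], [-0.0, 0.0, -1.0]]
force: [1.3, -0.2, -2.0]
opening: 0.208
```

Emit:
play_rows(
  targets=[
    [1,0,0.001,0,0,0,0],
    [1,0,0.001,0,0,0,0],
    [1,0,0.001,0,0,0,0],
    [1,0,0.001,0,0,0,0],
  ],
)

```text
time_s: 9.32
position: [0.6007, -0.2693, 0.0263]
tcp_rot: [[-0.016, 1.0, -0.0], [1.0, 0.016, 0.0], [0.0, -0.0, -1.0]]
force: [1.4, 0.2, -3.1]
opening: 0.21
```

Emit:
play_rows(
  targets=[
    [1,0,0.001,0,0,0,0],
    [1,0,0.001,0,0,0,0],
    [1,0,0.001,0,0,0,0],
  ],
)

```text
time_s: 9.7
position: [0.6006, -0.2663, 0.0263]
tcp_rot: [[-0.016, 1.0, -0.0], [1.0, 0.016, 0.0], [0.0, -0.0, -1.0]]
force: [-0.2, -0.5, -1.4]
opening: 0.209
```

Emit:
play_rows(
  targets=[
    [1,0,0.001,0,0,0,0],
    [1,0,0.001,0,0,0,0],
    [1,0,0,0,0,0,0],
  ],
)

```text
time_s: 10.07
position: [0.6006, -0.2641, 0.0263]
tcp_rot: [[-0.016, 1.0, -0.0], [1.0, 0.016, 0.0], [0.0, -0.0, -1.0]]
force: [0.8, 0.4, -1.9]
opening: 0.206
```

Emit:
play_rows(
  targets=[
    [1,0,0.001,0,0,0,0],
    [1,0,0,0,0,0,0],
  ],
)

```text
time_s: 10.32
position: [0.6006, -0.2633, 0.0263]
tcp_rot: [[-0.016, 1.0, -0.0], [1.0, 0.016, 0.0], [0.0, -0.0, -1.0]]
force: [-0.0, -0.5, -2.8]
opening: 0.204
```

Emit:
play_rows(
  targets=[
    [1,0,0.001,0,0,0,0],
    [1,0,0,0,0,0,0],
  ],
)

```text
time_s: 10.58
position: [0.6005, -0.2622, 0.0263]
tcp_rot: [[-0.016, 1.0, -0.0], [1.0, 0.016, 0.0], [0.0, -0.0, -1.0]]
force: [0.4, -0.6, -3.2]
opening: 0.206
```

Emit:
play_rows(
  targets=[
    [1,0,0.001,0,0,0,0],
    [1,0,0,0,0,0,0],
  ],
)

```text
time_s: 10.82
position: [0.6006, -0.2612, 0.0263]
tcp_rot: [[-0.016, 1.0, -0.0], [1.0, 0.016, 0.0], [0.0, -0.0, -1.0]]
force: [0.4, -0.4, -3.4]
opening: 0.212
```

Fz shows the gripper is carrying nearly the full weight, so I'll lower it to seat the roller before going on.

Emit:
play_rows(
  targets=[
    [1,0,0,-0.0005,0,0,0],
    [1,0,0,0,0,0,0],
  ],
)

```text
time_s: 11.08
position: [0.6006, -0.2612, 0.0262]
tcp_rot: [[-0.016, 1.0, -0.0], [1.0, 0.016, 0.0], [0.0, -0.0, -1.0]]
force: [-0.3, 1.2, 0.7]
opening: 0.206
```

Emit:
play_rows(
  targets=[
    [1,0,0,-0.0003,0,0,0],
    [1,0,0,0,0,0,0],
  ],
)

```text
time_s: 11.32
position: [0.6007, -0.2613, 0.0261]
tcp_rot: [[-0.016, 1.0, -0.0], [1.0, 0.016, 0.0], [0.0, -0.0, -1.0]]
force: [-2.4, 1.9, 4.8]
opening: 0.203
```

Emit:
play_rows(
  targets=[
    [1,0,0,0.0003,0,0,0],
    [1,0,0.0005,0,0,0,0],
    [1,0,0,0,0,0,0],
  ],
)

```text
time_s: 11.7
position: [0.6007, -0.2612, 0.0261]
tcp_rot: [[-0.016, 1.0, -0.0], [1.0, 0.016, -0.001], [-0.001, -0.0, -1.0]]
force: [-2.0, 0.1, 5.2]
opening: 0.205
```

Emit:
play_rows(
  targets=[
    [1,0,0.0005,0,0,0,0],
    [1,0,0,0,0,0,0],
  ],
)

```text
time_s: 11.95
position: [0.6007, -0.2612, 0.0261]
tcp_rot: [[-0.016, 1.0, 0.0], [1.0, 0.016, -0.001], [-0.001, 0.0, -1.0]]
force: [-3.6, -2.7, 5.5]
opening: 0.203
```

Emit:
play_rows(
  targets=[
    [1,0,0.0005,0,0,0,0],
    [1,0,0,0,0,0,0],
  ],
)

```text
time_s: 12.2
position: [0.6007, -0.2612, 0.0261]
tcp_rot: [[-0.016, 1.0, 0.0], [1.0, 0.016, -0.002], [-0.002, 0.0, -1.0]]
force: [-4.0, -4.2, 5.4]
opening: 0.207
```

Emit:
play_rows(
  targets=[
    [1,0,0.0005,0,0,0,0],
    [1,0,0,0,0,0,0],
  ],
)

```text
time_s: 12.45
position: [0.6007, -0.2611, 0.0261]
tcp_rot: [[-0.016, 1.0, 0.0], [1.0, 0.016, -0.003], [-0.003, 0.0, -1.0]]
force: [-4.0, -5.2, 4.1]
opening: 0.204
```

It's sticking because of the extra down-load. I'll ease that off.

Emit:
play_rows(
  targets=[
    [1,0,0,0.0003,0,0,0],
    [1,0,0,0,0,0,0],
  ],
)

```text
time_s: 12.7
position: [0.6007, -0.2611, 0.0261]
tcp_rot: [[-0.016, 1.0, 0.0], [1.0, 0.016, -0.002], [-0.002, 0.0, -1.0]]
force: [-3.7, -4.4, 3.2]
opening: 0.207
```

Emit:
play_rows(
  targets=[
    [1,0,0,0.0003,0,0,0],
    [1,0,0,0,0,0,0],
  ],
)

```text
time_s: 12.95
position: [0.6007, -0.2608, 0.0262]
tcp_rot: [[-0.016, 1.0, 0.0], [1.0, 0.016, -0.002], [-0.002, 0.0, -1.0]]
force: [-2.8, -3.3, 1.8]
opening: 0.211
```

Emit:
play_rows(
  targets=[
    [1,0,0,0.0002,0,0,0],
    [1,0,0.0005,0,0,0,0],
    [1,0,0,0,0,0,0],
  ],
)

```text
time_s: 13.32
position: [0.6006, -0.2586, 0.0262]
tcp_rot: [[-0.016, 1.0, -0.0], [1.0, 0.016, 0.001], [0.001, -0.0, -1.0]]
force: [-1.3, -2.3, 0.6]
opening: 0.208
```

Emit:
play_rows(
  targets=[
    [1,0,0.0005,0,0,0,0],
    [1,0,0,0,0,0,0],
  ],
)

```text
time_s: 13.58
position: [0.6006, -0.2579, 0.0262]
tcp_rot: [[-0.016, 1.0, -0.0], [1.0, 0.016, 0.001], [0.001, -0.0, -1.0]]
force: [-0.9, -2.0, -1.5]
opening: 0.206
```

Emit:
play_rows(
  targets=[
    [1,0,0.0005,0,0,0,0],
    [1,0,0,0,0,0,0],
  ],
)

```text
time_s: 13.82
position: [0.6007, -0.2577, 0.0264]
tcp_rot: [[-0.016, 1.0, -0.0], [1.0, 0.016, 0.0], [0.0, -0.0, -1.0]]
force: [-0.5, -2.5, -3.3]
opening: 0.208
```

Emit:
play_rows(
  targets=[
    [1,0,0.0005,-0.0002,0,0,0],
    [1,0,0,0,0,0,0],
  ],
)

```text
time_s: 14.08
position: [0.6008, -0.2576, 0.0265]
tcp_rot: [[-0.016, 1.0, 0.0], [1.0, 0.016, -0.0], [-0.0, 0.0, -1.0]]
force: [-1.0, -3.3, -2.0]
opening: 0.205
```

Emit:
play_rows(
  targets=[
    [1,0,0.0005,0,0,0,0],
    [1,0,0,0,0,0,0],
  ],
)

```text
time_s: 14.32
position: [0.6009, -0.2573, 0.0266]
tcp_rot: [[-0.016, 1.0, 0.001], [1.0, 0.016, -0.001], [-0.001, 0.001, -1.0]]
force: [-1.2, -4.8, -2.4]
opening: 0.205
```

Emit:
play_rows(
  targets=[
    [1,0,0.0005,0,0,0,0],
    [1,0,0,0,0,0,0],
  ],
)

```text
time_s: 14.58
position: [0.601, -0.2571, 0.0267]
tcp_rot: [[-0.016, 1.0, 0.001], [1.0, 0.016, -0.001], [-0.001, 0.001, -1.0]]
force: [-0.7, -5.1, -3.2]
opening: 0.205
```

The force is rising at about the buffer's 4 N/mm, so contact was at y ≈ -0.258. I'll continue to about 9 N.

Emit:
play_rows(
  targets=[
    [1,0,0.0005,-0.0003,0,0,0],
    [1,0,0,0,0,0,0],
  ],
)

```text
time_s: 14.82
position: [0.601, -0.2571, 0.0266]
tcp_rot: [[-0.016, 1.0, 0.001], [1.0, 0.016, -0.002], [-0.002, 0.001, -1.0]]
force: [-1.8, -5.4, -1.5]
opening: 0.208
```

Emit:
play_rows(
  targets=[
    [1,0,0.0005,-0.0002,0,0,0],
    [1,0,0,0,0,0,0],
  ],
)

```text
time_s: 15.08
position: [0.601, -0.257, 0.0266]
tcp_rot: [[-0.016, 1.0, 0.001], [1.0, 0.016, -0.003], [-0.003, 0.001, -1.0]]
force: [-2.6, -6.9, -0.9]
opening: 0.208
```

Emit:
play_rows(
  targets=[
    [1,0,0.0005,-0.0001,0,0,0],
    [1,0,0,0,0,0,0],
  ],
)

```text
time_s: 15.32
position: [0.601, -0.2568, 0.0266]
tcp_rot: [[-0.017, 1.0, 0.001], [1.0, 0.017, -0.003], [-0.003, 0.001, -1.0]]
force: [-2.1, -7.1, -0.9]
opening: 0.205
```

Emit:
play_rows(
  targets=[
    [1,0,0.0005,0,0,0,0],
    [1,0,0,0,0,0,0],
  ],
)

```text
time_s: 15.58
position: [0.6011, -0.2566, 0.0266]
tcp_rot: [[-0.017, 1.0, 0.001], [1.0, 0.017, -0.004], [-0.004, 0.001, -1.0]]
force: [-2.4, -7.8, -1.5]
opening: 0.205
```

Emit:
play_rows(
  targets=[
    [1,0,0.0005,0,0,0,0],
    [1,0,0,0,0,0,0],
  ],
)

```text
time_s: 15.82
position: [0.6011, -0.2565, 0.0267]
tcp_rot: [[-0.017, 1.0, 0.001], [1.0, 0.017, -0.004], [-0.004, 0.001, -1.0]]
force: [-2.8, -8.1, -0.9]
opening: 0.205
```

```bash
python3 - <<'E'
from h import *
F=[];P=[]
for i in range(8):
    s=bot.read_state();F.append(s['force']);P.append(s['position']);bot.capture("side")
print(np.mean(F,0),np.std(F,0),np.mean(P,0),np.degrees(np.arcsin(s['tcp_rot'][:2,2])))
E
```

```text
[-2.81959033 -8.17857428 -0.71587155] [0.49269819 0.44269278 0.44869852] [ 0.60108476 -0.25644577  0.02665414] [ 0.07499238 -0.23497098]
```

The x and z drift (+0.4 mm each, with Fx at -2.8 N) suggests the roller is riding up the +x flank. I'll centre it before finishing the push.

Emit:
play_rows(
  targets=[
    [1,-0.0004,0,0,0,0,0],
    [1,0,0,0,0,0,0],
    [1,0,0,0,0,0,0],
  ],
)

```text
time_s: 16.6
position: [0.6011, -0.2564, 0.0267]
tcp_rot: [[-0.016, 1.0, 0.002], [1.0, 0.016, -0.004], [-0.004, 0.002, -1.0]]
force: [-1.1, -8.9, -1.1]
opening: 0.203
```

Emit:
play_rows(
  targets=[
    [1,-0.0004,0,0,0,0,0],
    [1,0,0,0,0,0,0],
    [1,0,0,0,0,0,0],
  ],
)

```text
time_s: 16.98
position: [0.6011, -0.2564, 0.0267]
tcp_rot: [[-0.016, 1.0, 0.003], [1.0, 0.016, -0.004], [-0.004, 0.003, -1.0]]
force: [-1.4, -7.7, -1.5]
opening: 0.206
```

Emit:
play_rows(
  targets=[
    [1,0,0.0006,0,0,0,0],
    [1,0,0,0,0,0,0],
    [1,0,0,0,0,0,0],
  ],
)

```text
time_s: 17.35
position: [0.6011, -0.2562, 0.0267]
tcp_rot: [[-0.016, 1.0, 0.003], [1.0, 0.017, -0.005], [-0.005, 0.003, -1.0]]
force: [-1.5, -8.1, -1.1]
opening: 0.207
```

Emit:
play_rows(
  targets=[
    [1,0,0.0006,0,0,0,0],
    [1,0,0,0,0,0,0],
    [1,0,0,0,0,0,0],
  ],
)

```text
time_s: 17.73
position: [0.6012, -0.256, 0.0268]
tcp_rot: [[-0.017, 1.0, 0.003], [1.0, 0.017, -0.005], [-0.006, 0.003, -1.0]]
force: [-1.5, -9.3, -1.5]
opening: 0.202
```

```bash
cat > avg.py <<'E'
from h import *
F=[];P=[]
for i in range(8):
    s=bot.read_state();F.append(s['force']);P.append(s['position']);bot.capture("side")
print(s['time_s'],np.mean(F,0),np.mean(P,0),s['tcp_rot'][:,2],s['opening'])
E
python3 avg.py
```

```text
18.075 [-1.44874131 -9.09566514 -1.80424686] [ 0.60118237 -0.25597436  0.02676769] [ 0.00321542 -0.00544317 -0.99998002] 0.20455680459984782
```

Emit:
play_rows(
  targets=[
    [1,0,0.0007,0,0,0,0],
    [1,0,0,0,0,0,0],
    [1,0,0,0,0,0,0],
  ],
)

```text
time_s: 18.5
position: [0.6013, -0.2558, 0.0269]
tcp_rot: [[-0.017, 1.0, 0.003], [1.0, 0.017, -0.006], [-0.006, 0.003, -1.0]]
force: [-1.7, -10.6, -1.7]
opening: 0.209
```

```bash
python3 avg.py
```

```text
18.85 [ -1.50319544 -10.51022535  -1.63299998] [ 0.60129266 -0.2557544   0.02686555] [ 0.003538   -0.00623014 -0.99997433] 0.205863604822813
```

The push is 10.5 N at the wrist. Less 1–2 N of friction that is about 9 N on the buffer, matching about 2.25 mm of compression at 4 N/mm. Releasing.

Emit:
play_rows(
  targets=[
    [0.4,0,0,0,0,0,0],
    [0.4,0,0,0,0,0,0],
    [0.4,0,0,0,0,0,0],
    [0.4,0,0,0,0,0,0],
  ],
)

```text
time_s: 19.4
position: [0.6, -0.2512, 0.0258]
tcp_rot: [[-0.016, 1.0, -0.0], [1.0, 0.016, 0.001], [0.001, -0.0, -1.0]]
force: [0.2, -0.8, -0.5]
opening: 0.555
```

```bash
python3 - <<'E'
from h import *
s=bot.read_state();c=bot.get_calibration("wrist");im=bot.capture("wrist");b=bot.capture("side")
print(s['time_s'],s['position'],s['force'],s['tcp_rot'],s['opening'])
np.savez("w4.npz",**{k:c[k] for k in c})
a=cv2.resize(im[30:290,200:400],None,fx=2.2,fy=2.2,interpolation=cv2.INTER_CUBIC)
b=cv2.resize(b[170:340,260:380],(404,572),interpolation=cv2.INTER_CUBIC)
cv2.imwrite("pics/p4.png",cv2.resize(np.hstack([a[:572],b]),None,fx=.94,fy=.94))
E
```

```text
19.4 [ 0.59999437 -0.25118127  0.02584701] [ 0.23660036 -0.77525522 -0.45056466] [[-1.63969807e-02  9.99865555e-01 -1.02238206e-04]
 [ 9.99865318e-01  1.63970478e-02  6.95054415e-04]
 [ 6.96637373e-04 -9.08276422e-05 -9.99999753e-01]] 0.5545410785500483
```

View pics/p4.png

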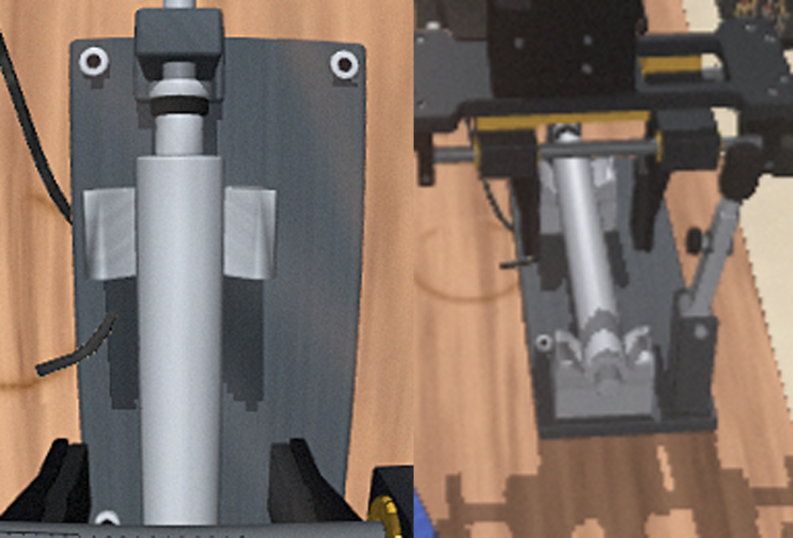

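The roller is bedded and its journal end is in contact with the buffer at crop (180,113). Next I'll work out the clamp's angle from both fixed cameras' pixels: handle at side (363,222) and scene (275,155).

```bash
python3 - <<'E'
from h import *
h=np.array([.6456,-.3268,.068])
for t in (1.7,1.8,1.9,2.0,2.05):
    X=h+.088*np.array([-np.cos(t),0,np.sin(t)]);print(t,np.round(X,3),world2pix("side",X).round(1),world2pix("scene",X).round(1))
print(world2pix("side",h),world2pix("scene",h))
c=dict(np.load("w2.npz"))
for z in (0,.05,.1): print(z,pix2world("wrist",(432,44),z,c))
E
```

```text
1.7 [ 0.657 -0.327  0.155] [360.6 223.5] [276.3 153.4]
1.8 [ 0.666 -0.327  0.154] [366.5 224.1] [273.3 153.1]
1.9 [ 0.674 -0.327  0.151] [372.3 225.3] [270.4 153.2]
2.0 [ 0.682 -0.327  0.148] [377.7 226.9] [267.6 153.6]
2.05 [ 0.686 -0.327  0.146] [380.3 227.8] [266.2 153.9]
[348.24134511 268.42341822] [279.42106412 185.91889909]
0 [ 0.74008372 -0.11491357  0.        ]
0.05 [ 0.71684409 -0.12774788  0.05      ]
0.1 [ 0.69360446 -0.1405822   0.1       ]
```

Emit:
play_rows(
  targets=[
    [0.4,0,0,0.03,0,0,0],
    [0.4,0,0,0.05,0,0,0],
    [0.4,0,0,0.05,0,0,0],
    [0.6,0,0,0.05,0,0,0],
    [1,0,0,0.03,0,0,0],
    [1,0,0,0,0,0,0],
    [1,0,0,0,0,0,0],
  ],
)

```text
time_s: 20.38
position: [0.599, -0.2514, 0.2345]
tcp_rot: [[-0.016, 1.0, -0.002], [1.0, 0.016, 0.001], [0.002, -0.002, -1.0]]
force: [0.3, 0.1, 0.0]
opening: 0.232
```

The clamp angle is about 1.75 rad, with the handle at about (0.661, -0.327, 0.155). I'll go behind it with closed fingers.

Emit:
play_rows(
  targets=[
    [1,0.035,-0.025,0,0,0,0],
    [1,0.035,-0.025,0,0,0,0],
    [1,0.035,-0.025,0,0,0,0],
    [1,0,-0.001,0,0,0,0],
    [1,0,0,0,0,0,0],
    [1,0,0,-0.04,0,0,0],
    [1,0,0,-0.04,0,0,0],
    [1,0,0,-0.025,0,0,0],
    [1,0,0,0,0,0,0],
    [1,0,0,0,0,0,0],
  ],
)

```text
time_s: 21.62
position: [0.7052, -0.3279, 0.1325]
tcp_rot: [[-0.016, 1.0, 0.001], [1.0, 0.016, -0.001], [-0.001, 0.001, -1.0]]
force: [0.4, 0.7, 0.5]
opening: 0.004
```

Emit:
play_rows(
  targets=[
    [1,-0.01,0,0,0,0,0],
    [1,-0.01,0,0,0,0,0],
    [1,-0.01,0,0,0,0,0],
    [1,0,0,0,0,0,0],
  ],
)

```text
time_s: 22.12
position: [0.6753, -0.3284, 0.1324]
tcp_rot: [[-0.015, 1.0, 0.003], [1.0, 0.015, -0.001], [-0.001, 0.003, -1.0]]
force: [2.1, 0.5, 1.8]
opening: 0.003
```

Emit:
play_rows(
  targets=[
    [1,-0.01,0,0,0,0,0],
    [1,-0.01,0,0,0,0,0],
    [1,-0.01,0,0,0,0,0],
    [1,-0.01,0,0,0,0,0],
    [1,0,0,0,0,0,0],
  ],
)

```text
time_s: 22.75
position: [0.633, -0.3283, 0.1302]
tcp_rot: [[-0.015, 1.0, -0.003], [1.0, 0.015, 0.001], [0.001, -0.003, -1.0]]
force: [1.4, -1.1, 0.6]
opening: 0.001
```

Emit:
play_rows(
  targets=[
    [1,-0.01,0,-0.002,0,0,0],
    [1,-0.01,0,-0.004,0,0,0],
    [1,-0.01,0,-0.006,0,0,0],
    [1,-0.008,0,-0.008,0,0,0],
    [1,0,0,0,0,0,0],
  ],
)

```text
time_s: 23.38
position: [0.5945, -0.3274, 0.1098]
tcp_rot: [[-0.016, 1.0, -0.004], [1.0, 0.016, 0.002], [0.002, -0.004, -1.0]]
force: [0.5, -0.5, -0.3]
opening: 0.005
```

```bash
python3 - <<'E'
from h import *
print(bot.read_state()['force'])
a=cv2.resize(bot.capture("scene")[120:270,200:350],(540,540),interpolation=cv2.INTER_CUBIC)[:, :400]
b=cv2.resize(bot.capture("side")[170:340,270:390],(380,540),interpolation=cv2.INTER_CUBIC)
cv2.imwrite("pics/p5.png",np.hstack([a,b]))
E
```

```text
[ 0.48846663 -0.51031272 -0.28069838]
```

View pics/p5.png

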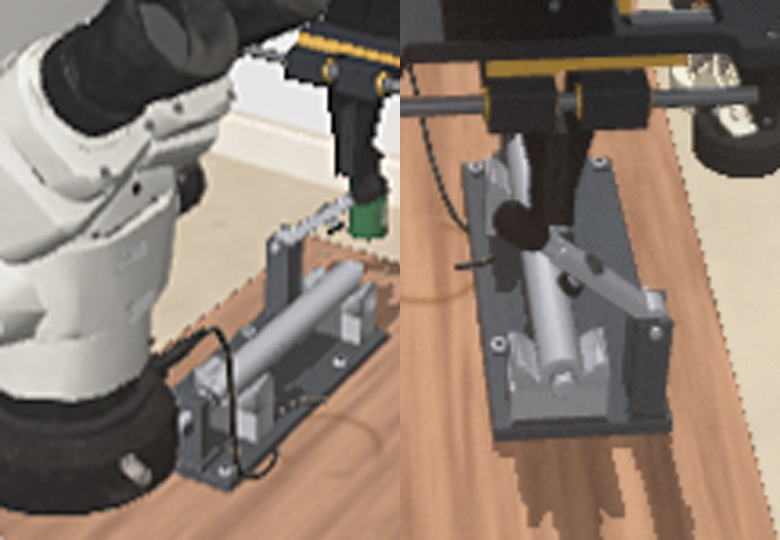

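The arm has swung over to about 0.55 rad with the fingers behind the handle. I'll lift, shift above the handle and press down.

Emit:
play_rows(
  targets=[
    [1,0,0,0.035,0,0,0],
    [1,-0.016,0,0,0,0,0],
    [1,-0.016,0,0,0,0,0],
    [1,0,0,0,0,0,0],
    [1,0,0,-0.015,0,0,0],
    [1,0,0,-0.01,0,0,0],
    [1,0,0,-0.01,0,0,0],
    [1,0,0,-0.008,0,0,0],
    [1,-0.002,0,-0.008,0,0,0],
    [1,0,0,0,0,0,0],
  ],
)

```text
time_s: 24.72
position: [0.552, -0.3274, 0.0943]
tcp_rot: [[-0.019, 1.0, -0.023], [1.0, 0.019, 0.004], [0.004, -0.023, -1.0]]
force: [-22.3, -3.1, 13.9]
opening: 0.001
```

Emit:
play_rows(
  targets=[
    [1,-0.002,0,-0.005,0,0,0],
    [1,0,0,-0.004,0,0,0],
    [1,0,0,-0.003,0,0,0],
    [1,0,0,0,0,0,0],
  ],
)

```text
time_s: 25.22
position: [0.5456, -0.3273, 0.0816]
tcp_rot: [[-0.02, 0.999, -0.032], [1.0, 0.02, 0.006], [0.006, -0.032, -0.999]]
force: [-30.1, -4.6, 15.7]
opening: 0.006
```

The fingers landed on the outer end of the handle. I'll back off up and come down further inboard.

Emit:
play_rows(
  targets=[
    [1,-0.004,0,0.01,0,0,0],
    [1,0,0,0.02,0,0,0],
    [1,0,0,0.01,0,0,0],
    [1,0.01,0,0,0,0,0],
    [1,0,0,0,0,0,0],
  ],
)

```text
time_s: 25.85
position: [0.5679, -0.3277, 0.1221]
tcp_rot: [[-0.017, 1.0, 0.0], [1.0, 0.017, 0.0], [0.0, 0.0, -1.0]]
force: [-0.3, 0.5, -0.3]
opening: 0.005
```

```bash
python3 - <<'E'
from h import *
print(bot.read_state()['force'])
a=cv2.resize(bot.capture("scene")[120:270,200:350],(540,540),interpolation=cv2.INTER_CUBIC)[:, :400]
b=cv2.resize(bot.capture("side")[170:340,270:390],(380,540),interpolation=cv2.INTER_CUBIC)
cv2.imwrite("pics/p6.png",np.hstack([a,b]))
E
```

```text
[-0.25077303  0.49205354 -0.28860748]
```

View pics/p6.png

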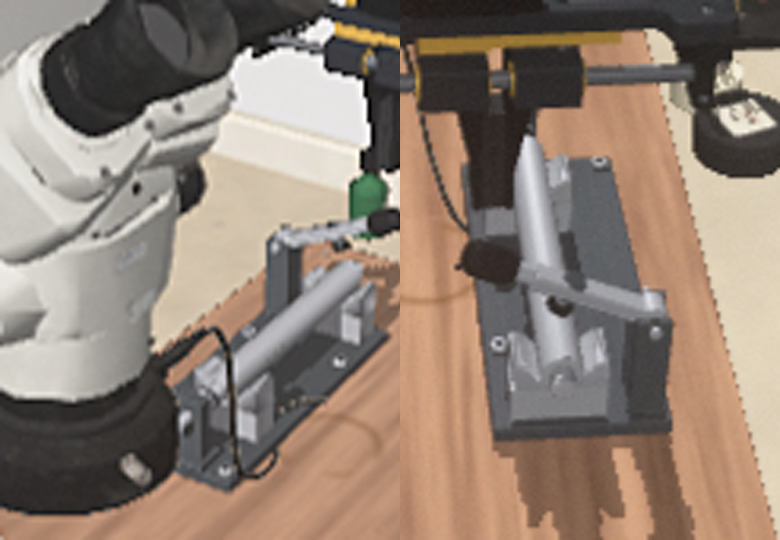

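The arm is now at about 0.3 rad, handle at side crop (490,262), and the fingers are above it. I'll press straight down.

Emit:
play_rows(
  targets=[
    [1,0,0,-0.012,0,0,0],
    [1,0,0,-0.007,0,0,0],
    [1,0,0,-0.006,0,0,0],
    [1,-0.001,0,-0.005,0,0,0],
    [1,0,0,0,0,0,0],
  ],
)

```text
time_s: 26.58
position: [0.5658, -0.328, 0.0926]
tcp_rot: [[-0.016, 1.0, -0.0], [1.0, 0.016, 0.0], [0.0, -0.0, -1.0]]
force: [-0.7, -0.2, -0.3]
opening: 0.005
```

Emit:
play_rows(
  targets=[
    [1,-0.001,0,-0.005,0,0,0],
    [1,0,0,-0.003,0,0,0],
    [1,0,0,0,0,0,0],
  ],
)

```text
time_s: 26.95
position: [0.5635, -0.3282, 0.0854]
tcp_rot: [[-0.016, 1.0, -0.003], [1.0, 0.016, -0.0], [-0.0, -0.003, -1.0]]
force: [-2.9, -0.8, 4.0]
opening: 0.005
```

Emit:
play_rows(
  targets=[
    [1,0,0,-0.003,0,0,0],
    [1,0,0,-0.002,0,0,0],
    [1,0,0,0,0,0,0],
  ],
)

```text
time_s: 27.32
position: [0.5636, -0.3282, 0.0803]
tcp_rot: [[-0.016, 1.0, -0.002], [1.0, 0.016, -0.0], [-0.0, -0.002, -1.0]]
force: [-3.4, 0.2, 3.9]
opening: 0.009
```

Emit:
play_rows(
  targets=[
    [1,0,0,-0.002,0,0,0],
    [1,0,0,-0.001,0,0,0],
    [1,0,0,0,0,0,0],
  ],
)

```text
time_s: 27.7
position: [0.5638, -0.3282, 0.0774]
tcp_rot: [[-0.016, 1.0, -0.002], [1.0, 0.016, -0.0], [-0.0, -0.002, -1.0]]
force: [-4.3, -1.0, 4.2]
opening: 0.006
```

Emit:
play_rows(
  targets=[
    [1,0,0,-0.001,0,0,0],
    [1,0,0,-0.001,0,0,0],
    [1,0,0,0,0,0,0],
  ],
)

```text
time_s: 28.08
position: [0.5635, -0.3282, 0.0753]
tcp_rot: [[-0.017, 1.0, -0.003], [1.0, 0.017, -0.0], [-0.0, -0.003, -1.0]]
force: [-4.8, 0.8, 5.5]
opening: 0.001
```

Emit:
play_rows(
  targets=[
    [1,0,0,-0.001,0,0,0],
    [1,0,0,-0.001,0,0,0],
    [1,0,0,0,0,0,0],
  ],
)

```text
time_s: 28.45
position: [0.5632, -0.3281, 0.0732]
tcp_rot: [[-0.017, 1.0, -0.003], [1.0, 0.017, 0.0], [0.0, -0.003, -1.0]]
force: [-5.4, -0.3, 4.7]
opening: 0.004
```

Emit:
play_rows(
  targets=[
    [1,0,0,-0.001,0,0,0],
    [1,0,0,0,0,0,0],
  ],
)

```text
time_s: 28.7
position: [0.5631, -0.3281, 0.0722]
tcp_rot: [[-0.017, 1.0, -0.003], [1.0, 0.017, 0.0], [0.0, -0.003, -1.0]]
force: [-1.8, 0.2, 5.0]
opening: 0.007
```

Emit:
play_rows(
  targets=[
    [1,0,0,-0.001,0,0,0],
    [1,0,0,0,0,0,0],
  ],
)

```text
time_s: 28.95
position: [0.565, -0.3283, 0.0713]
tcp_rot: [[-0.016, 1.0, 0.0], [1.0, 0.016, -0.001], [-0.001, 0.0, -1.0]]
force: [-2.3, -0.1, 5.0]
opening: 0.008
```

Contact feels off: Fx is comparable to Fz. I'll check numerically where the handle lay in the last picture and compare with now.

```bash
python3 - <<'E'
from h import *
c=bot.get_calibration("side")
h=np.array([.6456,-.3268,.068])
for r in (.06,.075,.088,.101):
  for t in (0,.1,.3):
    X=h+r*np.array([-np.cos(t),0,np.sin(t)]);print(r,t,world2pix("side",X,c).round(1),end=' ')
  print()
b=bot.capture("side");bot.capture
cv2.imwrite("pics/side7.png",b)
a=bot.capture("scene")
print("tip px",world2pix("side",bot.read_state()['position'],c))
x=cv2.resize(b[215:315,265:375],(590,536),interpolation=cv2.INTER_CUBIC)
y=cv2.resize(a[150:240,255:310],(205,336),interpolation=cv2.INTER_CUBIC)
y=np.vstack([y,np.zeros((200,205,3),np.uint8)])
cv2.imwrite("pics/p7.png",np.hstack([x,y]))
E
```

```text
0.06 0 [309.  269.8] 0.06 0.1 [309.4 266.9] 0.06 0.3 [311.1 261.1] 
0.075 0 [299.2 270.1] 0.075 0.1 [299.5 266.5] 0.075 0.3 [301.7 259.2] 
0.088 0 [290.7 270.4] 0.088 0.1 [291.  266.1] 0.088 0.3 [293.4 257.6] 
0.101 0 [282.2 270.7] 0.101 0.1 [282.5 265.8] 0.101 0.3 [285.1 256. ] 
tip px [295.67781934 269.36221394]
```

View pics/p7.png

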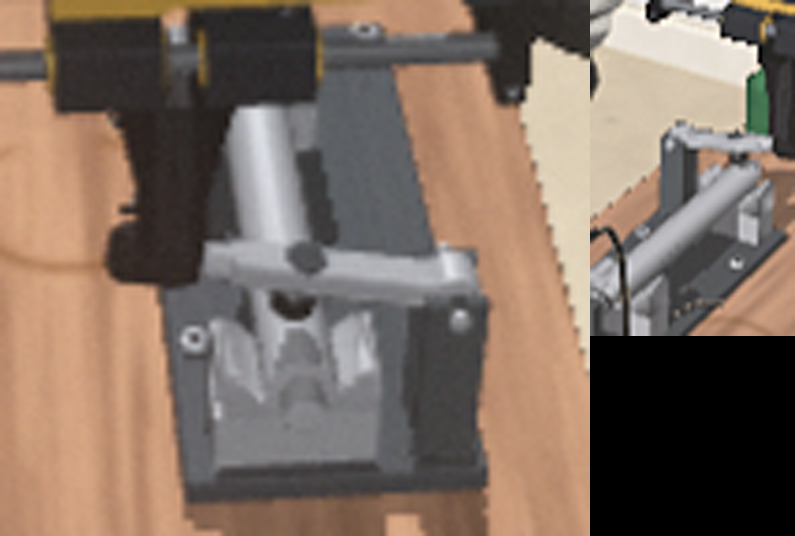

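The arm still looks about 0.18 rad open, yet the tip is below the handle's top, so the fingers seem to be beside the handle. I've had my last picture view, so I'll lift clear and triangulate the handle numerically.

Emit:
play_rows(
  targets=[
    [1,0,0,0.01,0,0,0],
    [1,0,0,0.03,0,0,0],
    [1,0,0,0.04,0,0,0],
    [1,0,0,0.04,0,0,0],
    [1,0,0.02,0,0,0,0],
    [1,0,0,0,0,0,0],
  ],
)

```text
time_s: 29.8
position: [0.5644, -0.3057, 0.1902]
tcp_rot: [[-0.018, 1.0, -0.001], [1.0, 0.018, 0.002], [0.002, -0.001, -1.0]]
force: [-0.6, -0.4, -0.0]
opening: 0.007
```

```bash
cat > blob.py <<'E'
from h import *
s=bot.read_state();print(s['time_s'],s['position'],s['force'])
h=np.array([.6456,-.3268,.068]);pred=h+.088*np.array([-np.cos(.15),0,np.sin(.15)])
for n,w in (("side",(28,24)),("scene",(16,16))):
    g=cv2.cvtColor(bot.capture(n),cv2.COLOR_BGR2GRAY);u,v=world2pix(n,pred).round().astype(int)
    print(n,u,v)
    sub=g[v-w[1]//2:v+w[1]//2,u-w[0]//2:u+w[0]//2]
    for i,r in enumerate(sub): print(v-w[1]//2+i,' '.join(f"{x:3d}" for x in r))
E
python3 blob.py
```

```text
29.8 [ 0.56443656 -0.30565603  0.1902299 ] [-0.57322376 -0.4324932  -0.00531309]
side 291 264
252 170 170 168 151 142 142 142 143 155 163 161 156 142 138 124 106  80  75  72  78  61  52  59  66  63  61  62  64
253 172 169 168 157 145 141 142 145 153 165 110  84  80  80  71  68  59  55  52  69  86  93  72  63  66  65  62  63
254 173 171 168 158 146 142 139 144 154 165  92  49  53  71  72 101  85  92  92  97 100 104  73  63  62  62  65  64
255 176 172 173 157 145 141 140 142 154 164 154 145 139 145 148 136  87  97 104 102 101 100  73  67  65  62  62  62
256 174 175 171 159 147 142 141 143 152 164 130 102  85  90  94  90  64  75  86  89  97  99  75  64  62  64  60  62
257 171 174 173 160 145 140 141 141 134  97  71  66  60  56  54  55  49  54  59  60  61  64  62  58  64  64  64  64
258 176 173 174 160 143 139 138 141  96  58  53  55  58  50  51  50  50  51  51  50  46  48  51  52  53  61  65  60
259 175 174 173 161 144 139 140 141  75  50  49  50  53  51  46  47  48  48  48  47  48  50  48  47  42  52  60  64
260 177 176 174 164 145 139 140 123  71  48  53  50  47  46  48  46  47  48  4
[... 2179 characters left out ...]
  32  92 210 196 194
189 184 134  38  51  56  58  57  57  62  79  51  36  95 212 198 194
190 146 123  45  46  52  52  56  54  57  67  48  30  92 208 196 195
191 146 151 123  44  38  42  44  47  49  49  39  71 168 202 195 194
192 161 166 166 128  98  95  69  66  47  43  71 176 208 197 194 194
193 164 166 169 164 149 146 137 139 130 123 127 177 205 200 199 199
194 168 166 165 162 160 162 166 168 166 164 155 147 184 177 155 166
195 138 135 131 128 129 130 133 132 130 138 166 165 163 158 135 141
196 100  99  96  95  98  99  99 100 100 107 138 136 143 168 161 153
197 100  98  99 103 102 103 104 105 105 104 105 104 110 138 129 131
198 152 104  95 101 105 107 106 106 107 109 109 107 104 100  96 103
```

```bash
python3 - <<'E'
from h import *
from scipy.optimize import least_squares
m={"side":(293,262.3),"scene":(308.8,189.0)}
r=least_squares(lambda X:np.concatenate([world2pix(n,X)-m[n] for n in m]),[.56,-.32,.08]);print(r.x,r.fun)
for t in (.1,.15,.2,.25,.3):
    X=np.array([.6456-.088*np.cos(t),-.3268,.068+.088*np.sin(t)]);print(t,X,[world2pix(n,X).round(1) for n in m])
E
```

```text
[ 0.56123098 -0.32683079  0.08473532] [ 0.17524998 -0.08755125  0.28524388  0.14014717]
0.1 [ 0.55803963 -0.3268      0.07678534] [array([291. , 266.1]), array([310. , 192.3])]
0.15 [ 0.55858815 -0.3268      0.08115056] [array([291.4, 264. ]), array([310. , 190.7])]
0.2 [ 0.55935414 -0.3268      0.0854829 ] [array([291.9, 261.9]), array([309.8, 189.1])]
0.25 [ 0.56033571 -0.3268      0.08977155] [array([292.6, 259.7]), array([309.5, 187.4])]
0.3 [ 0.56153039 -0.3268      0.09400578] [array([293.4, 257.6]), array([309.2, 185.8])]
```

The handle is at (0.561, -0.327, 0.085), i.e. θ ≈ 0.19. Next I'll check where the closed fingertips really end relative to the TCP, using the side view.

```bash
python3 - <<'E'
from h import *
s=bot.read_state();p=s['position'];u,v=world2pix("side",p).round().astype(int)
print(u,v,[world2pix("side",p+np.array([0,0,d])).round(1) for d in (.01,.02,.03)], [world2pix("side",p+np.array([d,0,0])).round(1) for d in (-.01,.01)])
g=cv2.cvtColor(bot.capture("side"),cv2.COLOR_BGR2GRAY)
for r in range(v-26,v+8): print(r,' '.join(f"{x:3d}" for x in g[r,u-14:u+15]))
E
```

```text
295 198 [array([295.1, 192.1]), array([295.2, 186.2]), array([295.2, 180.2])] [array([287.9, 198.1]), array([302.1, 197.7])]
172  54  58  57  59  59  55  55  55  42  36  36  43  47  44  45  42  44  45  44  43  37  41  38  52  55  54  56  56  54
173  58  59  59  58  56  58  55  54  45  39  41  41  46  47  48  46  43  42  46  42  38  40  34  54  56  57  55  55  55
174  57  59  58  57  53  55  55  56  44  36  41  40  44  47  44  44  46  46  44  42  41  37  37  52  57  56  55  55  55
175  60  57  57  58  55  52  58  60  45  38  39  40  42  46  44  44  44  47  46  41  39  38  47  58  57  56  58  58  55
176  60  56  58  58  57  59  61  60  42  38  39  37  42  44  46  44  44  49  44  44  42  41  70  64  57  60  57  54  59
177  60  55  57  56  63  60  60  60  48  40  41  40  43  46  47  45  47  47  46  41  44  42  73  65  59  59  59  60  61
178  64  62  59  62  63  61  59  61  45  41  37  40  44  46  47  45  44  45  46  42  41  39  75  64  62  57  60  58  58
179  65  65  64  63  62  62  61  62  47  40  41  41  45  47  46  45  48  47  47  43  41  40  75  66  59  62  59  60  58
180  66  64  64
[... 2404 characters left out ...]
 165 169 169 166 158 161 165 170 169 165 165 170 166 167 166 171 170 173 171 166 168 174 148 129 127
201 146 148 152 160 164 168 170 167 163 160 162 169 168 166 168 167 167 166 166 171 170 136 128 123 119 121 112 108 107
202 146 149 151 155 164 168 170 167 160 161 163 169 169 165 165 168 166 164 163 169 155 110 102 104 106 102 100  99  99
203 147 149 151 160 163 167 169 165 158 157 162 167 167 166 163 166 167 163 163 168 147 102 101 105 102 103 102 101 102
204 149 151 154 158 164 168 171 169 159 158 162 168 169 167 164 163 166 164 164 170 145  89  85  86  84  86  85  85  84
205 149 151 153 156 162 168 170 165 161 158 161 166 170 165 164 167 167 167 165 168 147  86  67  72  67  71  72  71  70
```

The closed fingertips end about 20 mm above the nominal TCP, which explains everything: the fingers were on top of the handle and simply hadn't gone far enough. Home should come at TCP z ≈ 0.055. Pressing again.

Emit:
play_rows(
  targets=[
    [1,0,-0.0212,-0.02,0,0,0],
    [1,0,0,-0.04,0,0,0],
    [1,0,0,-0.035,0,0,0],
    [1,0,0,-0.018,0,0,0],
    [1,0,0,-0.006,0,0,0],
    [1,0,0,-0.003,0,0,0],
    [1,0,0,0,0,0,0],
  ],
)

```text
time_s: 30.82
position: [0.5658, -0.3299, 0.0699]
tcp_rot: [[-0.016, 1.0, 0.002], [1.0, 0.016, -0.002], [-0.002, 0.002, -1.0]]
force: [-0.0, 0.7, 0.3]
opening: 0.003
```

Emit:
play_rows(
  targets=[
    [1,-0.001,0,-0.003,0,0,0],
    [1,0,0,-0.002,0,0,0],
    [1,0,0,0,0,0,0],
  ],
)

```text
time_s: 31.2
position: [0.5645, -0.3299, 0.0644]
tcp_rot: [[-0.016, 1.0, 0.002], [1.0, 0.016, -0.002], [-0.002, 0.001, -1.0]]
force: [0.6, -1.2, 4.2]
opening: 0.007
```

Emit:
play_rows(
  targets=[
    [1,0,0,-0.002,0,0,0],
    [1,0,0,-0.001,0,0,0],
    [1,0,0,0,0,0,0],
  ],
)

```text
time_s: 31.58
position: [0.5638, -0.3296, 0.0607]
tcp_rot: [[-0.016, 1.0, -0.0], [1.0, 0.016, -0.001], [-0.001, -0.0, -1.0]]
force: [-0.4, -2.5, 3.9]
opening: 0.004
```

Emit:
play_rows(
  targets=[
    [1,0,0.001,-0.002,0,0,0],
    [1,0,0,-0.001,0,0,0],
    [1,0,0,0,0,0,0],
  ],
)

```text
time_s: 31.95
position: [0.564, -0.3284, 0.0578]
tcp_rot: [[-0.016, 1.0, 0.0], [1.0, 0.016, -0.0], [-0.0, 0.0, -1.0]]
force: [-0.8, -2.6, 5.3]
opening: 0.008
```

Emit:
play_rows(
  targets=[
    [1,0,0,-0.001,0,0,0],
    [1,0,0,-0.001,0,0,0],
    [1,0,0,0,0,0,0],
  ],
)

```text
time_s: 32.33
position: [0.5637, -0.3284, 0.056]
tcp_rot: [[-0.016, 1.0, -0.0], [1.0, 0.016, -0.0], [-0.0, -0.0, -1.0]]
force: [-1.9, -3.4, 5.3]
opening: 0.005
```

Emit:
play_rows(
  targets=[
    [1,0,0,-0.001,0,0,0],
    [1,0,0,-0.001,0,0,0],
    [1,0,0,0,0,0,0],
  ],
)

```text
time_s: 32.7
position: [0.5635, -0.3284, 0.0542]
tcp_rot: [[-0.016, 1.0, -0.001], [1.0, 0.016, -0.0], [-0.0, -0.001, -1.0]]
force: [-2.3, -3.4, 6.6]
opening: 0.0
```

Emit:
play_rows(
  targets=[
    [1,0,0.0005,-0.001,0,0,0],
    [1,0,0,-0.001,0,0,0],
    [1,0,0,0,0,0,0],
  ],
)

```text
time_s: 33.08
position: [0.5634, -0.3284, 0.0528]
tcp_rot: [[-0.016, 1.0, -0.001], [1.0, 0.016, -0.001], [-0.001, -0.001, -1.0]]
force: [-3.7, -3.4, 10.5]
opening: 0.003
```

Emit:
play_rows(
  targets=[
    [1,0,0,-0.001,0,0,0],
    [1,0,0,-0.001,0,0,0],
    [1,0,0,0,0,0,0],
  ],
)

```text
time_s: 33.45
position: [0.5634, -0.3285, 0.0524]
tcp_rot: [[-0.017, 1.0, -0.001], [1.0, 0.017, -0.002], [-0.002, -0.001, -1.0]]
force: [-5.6, -2.2, 17.3]
opening: 0.006
```

Emit:
play_rows(
  targets=[
    [1,0,0,-0.001,0,0,0],
    [1,0,0,0,0,0,0],
  ],
)

```text
time_s: 33.7
position: [0.5634, -0.3285, 0.0523]
tcp_rot: [[-0.017, 1.0, -0.001], [1.0, 0.017, -0.002], [-0.002, -0.001, -1.0]]
force: [-7.4, -1.7, 21.2]
opening: 0.005
```

Hard stop felt: the force went from 10 to 21 N with almost no motion. I'll retreat upward and check.

Emit:
play_rows(
  targets=[
    [1,0,0,0.004,0,0,0],
    [1,0,0,0.02,0,0,0],
    [1,0,0,0.05,0,0,0],
    [1,0,0,0.05,0,0,0],
    [1,-0.03,0.02,0.03,0,0,0],
    [1,-0.05,0.03,0,0,0,0],
    [1,0,0,0,0,0,0],
    [1,0,0,0,0,0,0],
  ],
)

```text
time_s: 34.7
position: [0.4843, -0.2773, 0.2033]
tcp_rot: [[-0.016, 1.0, 0.001], [1.0, 0.016, 0.0], [0.0, 0.001, -1.0]]
force: [0.6, -0.3, 0.2]
opening: 0.005
```

```bash
python3 - <<'E'
from h import *
s=bot.read_state();print(s['time_s'],s['position'],s['force'])
h=np.array([.6456,-.3268,.068]);m={}
for n in ("side","scene"):
    im=bot.capture(n);cv2.imwrite(f"pics/end_{n}.png",im);g=cv2.cvtColor(im,cv2.COLOR_BGR2GRAY)
    p=world2pix(n,h-[.088,0,0]).astype(int);u,v=p
    mask=np.zeros_like(g);k=(14,12) if n=="side" else (11,10)
    mask[v-k[1]:v+k[1],u-k[0]:u+k[0]]=(g[v-k[1]:v+k[1],u-k[0]:u+k[0]]<64)*255
    nl,l,st,ce=cv2.connectedComponentsWithStats(mask);i=1+np.argmax(st[1:,4]);m[n]=ce[i];print(n,"pred home",p,"found",ce[i],st[i])
# roller end position vs. before (side): compare local patches from release picture not stored; bystanders: diff with start
b0=cv2.imread("pics/side0.png");b1=cv2.imread("pics/end_side.png")
d=cv2.absdiff(b0,b1).max(2)
for nm,(x0,y0,x1,y1) in {"wax":(232,315,272,360),"spool":(233,170,262,203),"loupe":(226,164,243,182)}.items(): print(nm,(d[y0:y1,x0:x1]>40).sum())
g=cv2.cvtColor(b1,cv2.COLOR_BGR2GRAY)
for y in (.094,-.094):pass
u,v=world2pix("side",np.array([.602,-.353,.046])).round().astype(int);print(u,v)
E
```

```text
34.7 [ 0.48433    -0.27727243  0.20327633] [ 0.60084993 -0.27277499  0.23204447]
side pred home [290 270] found [292.31097561 271.06097561] [284 266  17  11 164]
scene pred home [310 195] found [309.03448276 195.5       ] [304 192  11   8  58]
wax 0
spool 0
loupe 69
321 292
```

The handle sits at its home pixels, and the wax block and spool are unchanged. The loupe region differs, perhaps because the gripper covers it. I'll look from above the stop with the wrist camera (numerically) and re-check the loupe.

Emit:
play_rows(
  targets=[
    [1,0.04,0.008,0,0,0,0],
    [1,0.04,0.009,0,0,0,0],
    [1,0.036,0.009,0,0,0,0],
    [1,0,0,0,0,0,0],
    [1,0,0,0,0,0,0],
  ],
)

```text
time_s: 35.42
position: [0.5998, -0.2518, 0.2021]
tcp_rot: [[-0.016, 1.0, -0.001], [1.0, 0.016, 0.0], [0.001, -0.001, -1.0]]
force: [-0.1, -1.1, -0.1]
opening: 0.004
```

```bash
python3 - <<'E'
from h import *
s=bot.read_state();c=bot.get_calibration("wrist");im=bot.capture("wrist");g=cv2.cvtColor(im,cv2.COLOR_BGR2GRAY)
print(s['position'])
a=np.radians(.9)
for Y in np.arange(-.182,-.138,.0012):
    row=[]
    for off in (-.002,.0,.002):
        u,v=world2pix("wrist",np.array([.5995-np.sin(a)*(Y+.2575)+off,Y,.052]),c); row.append(int(cv2.getRectSubPix(g,(1,1),(u,v))[0,0]))
    print(round(Y+.2575,4),round(v,1),row)
b0=cv2.imread("pics/side0.png");b1=bot.capture("side");d=cv2.absdiff(b0,b1).max(2)
for nm,(x0,y0,x1,y1) in {"wax":(232,315,272,360),"spool":(233,170,262,203),"loupe":(226,164,243,182)}.items(): print(nm,(d[y0:y1,x0:x1]>40).sum())
# axis angle of roller near end in side: same-scene check
E
```

```text
[ 0.59984363 -0.25178022  0.20214269]
0.0755 122.0 [175, 171, 159]
0.0767 120.9 [177, 175, 163]
0.0779 119.7 [176, 174, 164]
0.0791 118.6 [172, 175, 165]
0.0803 117.4 [173, 176, 163]
0.0815 116.2 [173, 174, 161]
0.0827 115.1 [174, 175, 160]
0.0839 113.9 [175, 174, 164]
0.0851 112.8 [170, 170, 160]
0.0863 111.6 [172, 171, 163]
0.0875 110.5 [175, 179, 162]
0.0887 109.3 [171, 175, 159]
0.0899 108.1 [141, 140, 127]
0.0911 107.0 [169, 171, 151]
0.0923 105.8 [172, 171, 148]
0.0935 104.7 [173, 170, 152]
0.0947 103.5 [173, 173, 154]
0.0959 102.4 [171, 173, 157]
0.0971 101.2 [171, 175, 160]
0.0983 100.0 [185, 192, 171]
0.0995 98.9 [134, 139, 119]
0.1007 97.7 [39, 36, 31]
0.1019 96.6 [46, 45, 41]
0.1031 95.4 [52, 54, 51]
0.1043 94.3 [149, 149, 134]
0.1055 93.1 [173, 179, 157]
0.1067 91.9 [183, 185, 171]
0.1079 90.8 [147, 152, 136]
0.1091 89.6 [108, 110, 85]
0.1103 88.5 [114, 119, 92]
0.1115 87.3 [122, 123, 90]
0.1127 86.2 [42, 43, 43]
0.1139 85.0 [70, 62, 62]
0.1151 83.9 [85, 87, 78]
0.1163 82.7 [82, 78, 78]
0.1175 81.6 [83, 80, 81]
0.1187 80.4 [80, 83, 81]
wax 0
spool 0
loupe 0
```

The journal runs straight into the dark buffer with no gap visible. The bystanders are unchanged and the gripper is clear. Handing in.

```bash
python3 -c "
from rig import bot
s=bot.read_state();print(s['time_s'],s['force']);print(bot.hand_in())"
```

```text
35.525 [-0.05451856  0.96373557  0.69108452]
the job is handed in; nothing more can be done
None
```

The roller is bedded in both Vs against the buffer, the clamp is fully home, and I handed the job in at 35.5 s with the robot touching nothing.

**Placing:** I lowered the roller into the Vs about 12 mm short of the buffer, let go so it bedded, then gripped it again. The first few millimetres of the slide were made with the gripper carrying most of the weight. I then lowered it to seat the roller before the push.

**Push:** The wrist read about 10.5 N at the end. Less 1–2 N of sliding friction, that is about 9 N on the buffer, which agrees with 2.2 mm of travel past first contact at 4 N/mm. Just before letting go, the gripped roller seemed to ride about 0.4 mm up one flank. It looked bedded after release.

**Clamp:** I swung the arm over with closed fingers. The first press landed on the outer end of the handle and reached about 34 N sideways and down combined, so I backed off. The closed fingertips turned out to end about 20 mm short of the stated TCP. The last press met the hard stop: the force rose from 10 to 21 N with almost no motion.

**Last checks:**
- The handle's pixels in both fixed cameras match the home position to within about 2 px.
- The wrist camera shows the journal running straight into the buffer with no visible gap, but it cannot resolve less than about 1 mm.
- The wax block, spool and loupe are pixel-unchanged. An earlier difference at the loupe was only the gripper in the way.
- I did not measure the buffer force left after release, nor the foot's force on the roller.

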